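# Gauge a mounting post, then fit it in its holder

### The arm

A 6-joint arm with a two-finger parallel gripper is mounted at the origin on the work surface. World frame = base frame: x ahead of the robot, y to its left, z up, the work surface at z = 0. Lengths are in mm, angles in rad, forces in N, time in s.
With the tool pointing down it reaches from about 275 to 775 mm from the base axis. Payload 14.6 kg.
Tool frame: the origin (TCP) lies between the finger pads; the fingertips stand tip_reach ahead of it and the grasp point (between the pads) lies 5 mm behind it (tip_reach is the distance from the TCP to the fingertips, in mm); z points along the fingers, y is the line along which they close (so a half turn about z gives the same grasp; the last joint's range is limited). The gripper opens to 85 mm and grips with 20 to 120 N. Pads are 22 mm wide; open, the fingers measure 114 mm over their backs; the gripper's body (76 mm by 85 mm) begins 54 mm behind the grasp point. The pads swing forward as they close: fully open they stand 13 mm farther back than shut.
Start: joints at [-1.261, 0.263, -0.048, 1.259, 0, 1.415], TCP at [235.323, -469.31, 245.278] pointing down, gripper open.
Joint ranges: [-2.65, 2.65], [-0.89, 1.7], [-1.18, 1.37], [-2.13, 2.11], [-1.35, 1.29], [-3.14, 3.14]. Speed limits (rad/s): [1.89, 1.89, 2.57, 2.79, 3.14, 3.14].

### API

Orientations are given as a unit quaternion [x, y, z, w].
In Python, from cell import * gives the robot as it stands.
- The arm moves only by the tool play_rows, never from a script. Its argument "motion" is a list of rows, each a list of 4 numbers: the shift along the tool's x, y, z in mm, then the turn about the tool's z in rad. A call has 1 to 10 rows; each row is the pose to reach, as a shift and turn from the pose commanded when the call began, along the tool's axes at that moment; what a row does not reach only later rows make up. A row lasts 1/12 s, in which the tool goes at most 41.7 mm and 7.16 degrees, less where a joint would pass 70% of its speed; a pose out of reach is approached as far as the arm can. A call with a gripper value outside its range is refused whole. "hand" is the finger opening in mm, from 0 to 85.4, set as the call begins (left out, the last holds). The fingers move at their own pace and stop on an object; "squeeze" is the grip in N (left out, the last holds). Time passes only in rows, so rows that repeat a pose let the fingers close. It gives the time, the measured TCP pose, the force, the opening and the grip force at its end, in the units of the state.
- get_state(): the state, without advancing time (a new reading comes with each control period).
- read_camera(name): name is "scene" or "top" or "wrist"; returns (picture, depth): 400x640x3 uint8, blue, green, red; 400x640 float32, mm along the optical axis (not along the pixel's ray), 0 where there is no reading.
- camera_model(name): a dict with "vfov" (degrees; the focal length in pixels is half the picture's height over the tangent of half this angle, whatever the lens; pixels are square), "cx", "cy" (the principal point, pixels), "world_from_camera" (4x4, takes a point from camera to world coordinates). Camera axes: x right, y up, looking along -z (the intrinsics and any distortion apply to the point x, -y, -z); pixel columns grow to the right and rows downward; lengths in mm; the calibration is good to about 2 mm. A picture is of the moment at which its call begins: read the wrist's pose just before it. camera_model takes no time and is no camera call; for the wrist camera it gives the pose at the moment of the call.
- close_job(): hands the job in; it is judged then, once.
The state is a dict: "t": time; "joint_pos": joint angles; "qvel": joint speeds; "joint_torque": joint torques, N m; "position": TCP position; "eef_rot": TCP orientation; "ft_force": force on the tool from outside, world axes, zero at the start; "moment": the same for the moment, N m; "grip_width": finger opening in mm; "gripper_force": force on a finger pad.
Only numpy, scipy, OpenCV 4.12 (cv2) and the standard library are available. Lean on these libraries where they do the work, as an engineer would, in place of code of your own. Each camera call takes 0.05 s, during which the arm holds its last target. There are 200 camera calls.

### The job

Take the long steel post out of the black rack and check it in the gap gauge: hold it upright, slide it in from the open mouth through the go gap and on until the no-go block stops it, and press it there lightly for half a second (a push of 5 to 10 N; never force it). Then draw it back out, stand it fully home in the bore of the post holder and let go, leaving the other things where they are.

Things in the scene. Friction and masses are not known exactly. Their poses are not given: they have to be found in the camera images.
- post_center (a point): centre (half-way up) of the post to be gauged: a plain round bright steel post, 16 mm diameter, 100 mm long, edges chamfered 1.2 mm, 0.15 kg, z along its length. It starts upright in one of the two end holes of the rack, 20 mm deep in it, with its foot 10 mm and its top 110 mm above the table
- post_foot (a point): centre of the lower end face of that post, 50 mm below its centre
- rack: fixed black plastic block 70 (x) x 150 (y) x 30 mm high with three 17.4 mm holes, 20 mm deep, at y = -50, 0 and +50 mm; origin at the centre of its underside
- stub_center (a point): centre of the short post, which stays in the rack: 16 mm diameter foot 40 mm long, then a 24 mm diameter collar 12 mm high and a thin stud, 62 mm in all, standing 20 mm deep in the other end hole; top 72 mm above the table
- gauge_mouth (a point): middle of the open mouth of the gap gauge, level with the very front of its bright steel jaws and half-way up them, 66 mm above the table (jaws 12 mm thick, top at 72 mm). x: level, into the gauge along the gap (push direction); y: left across the gap; z up. Jaw faces at y = +8.6 and -8.6 mm make the go gap, 17.2 mm wide, from x = 5 mm; ahead of that the noses are rounded, 5 mm radius
- gauge: the whole fixed, rigid gauge: a dark C-shaped frame lying flat on a pillar and a foot plate 136 x 90 x 10 mm (all that is below the gap). Origin at table height, 40 mm into the gap from the mouth; same axes. Left jaw: one straight anvil, mouth x = 5 to 94 mm. Right jaw: go button, x = 5 to 27 mm, then an open relief, then the no-go block
- nogo: slot in the right arm of the gauge with the no-go block clamped in it; origin and axes as gauge. The block (18 mm long) leaves a gap of 14 mm to the left anvil, so the 16 mm post cannot enter. Its square front may be clamped anywhere from mouth x = 46 to 70 mm and is not measured: the post's axis stops about 5 to 8 mm before it, found by feel. The clamp holds it firmly
- holder_mouth (a point): centre of the upper rim of the post holder: a fixed upright aluminium sleeve, 36 mm outside diameter, bore 17.6 mm and 40 mm deep, rim 55 mm above the table, on a dark 80 x 56 x 10 mm flange; a thumbscrew sticks out of its side 13 mm below the rim. A fully home post has its foot 40 mm below this point
- dish: covered clear petri dish, 91 mm across, 16 mm high, loose on the table; origin at the centre of its underside; not to be moved
- driver: black-handled screwdriver 160 mm long lying on the table along its own x; not to be moved

How it is judged (in metres and radians):
On the way, in this order (a step that is already met when the one before it is completed fails the run):
1. the post stands upright just outside the open mouth of the gauge, at the height of its jaws (x of post_center in the frame of gauge_mouth between -0.07 and -0.006 m and y of post_center in the frame of gauge_mouth between -0.015 and 0.015 m and z of post_center in the frame of gauge_mouth between -0.035 and 0.035 m and angle between post_center's own z axis and vertical below 0.2 rad).
2. the post is in the go gap, upright across both jaws (x of post_center in the frame of gauge_mouth between 0.012 and 0.027 m and y of post_center in the frame of gauge_mouth between -0.004 and 0.004 m and z of post_center in the frame of gauge_mouth between -0.035 and 0.035 m and angle between post_center's own z axis and vertical below 0.2 rad).
3. the post is through the go gap and is pressed against the no-go block, which stops it (contact force between post and nogo above 2.5 N and x of post_center in the frame of gauge_mouth between 0.034 and 0.069 m and y of post_center in the frame of gauge_mouth between -0.006 and 0.006 m and z of post_center in the frame of gauge_mouth between -0.035 and 0.035 m and angle between post_center's own z axis and vertical below 0.2 rad), for 0.3 s.
At the end, for the whole second after the job is handed in: the post stands in the bore of the post holder, its foot at least 36 of the 40 mm deep and within 4 mm of the bore's axis, within 0.1 rad of upright, at rest and released (horizontal distance between post_foot and holder_mouth below 0.004 m and z of post_foot in the frame of holder_mouth below -0.036 m and angle between post_center's own z axis and vertical below 0.1 rad and linear speed of post below 0.01 m/s); the robot touches nothing.
It fails at once if the post presses on the gauge with more than 18 N (contact force between post and gauge above 18 N).
It fails at once if the post is forced past the front of the no-go block (x of post_center in the frame of gauge_mouth between 0.072 and 0.095 m and y of post_center in the frame of gauge_mouth between -0.009 and 0.009 m and z of post_center in the frame of gauge_mouth below 0.035 m).
It fails at once if the post is tipped over (angle between post_center's own z axis and vertical above 0.6 rad).
It fails at once if the short post is moved (distance of stub_center from where it was at the start of the episode above 0.015 m).
It fails at once if the dish or the screwdriver is moved (distance of dish from where it was at the start of the episode above 0.015 m or distance of driver from where it was at the start of the episode above 0.02 m).
It also fails if it takes over 72 s, if anything falls off the work surface, if the arm or the gripper's body presses on something with over 40 N, if the wrist force passes 120 N, or if a joint passes its speed limit or range.

## Working session

There is one attempt and no reset: what is moved stays moved. The work goes in short steps, Python scripts to look and compute and a tool call to move; the robot and the scene stay as the last step left them, time stands still between calls to the robot, and variables do not carry over. Pictures are saved under pics/ and viewed, at most 10 in all, crops included, and the job is handed in when it is done.

Besides the shell and the picture viewer there is one more tool, called after "Request:" as a command line: name --pt "numbers of a row" for each row, then --argument value for the rest. play_rows: Moves the arm, as the interface text tells. Its arguments: {"type":"object","properties":{"motion":{"type":"array"},"hand":{"type":"number"},"squeeze":{"type":"number"}},"required":["motion"]}

```bash
mkdir -p pics; ls; python3 - <<'E'
from cell import *
import cv2,numpy as np
s=get_state();print(s)
for n in("scene","top"):
    p,d=read_camera(n);cv2.imwrite(f"pics/{n}.png",p);np.save(f"{n}_d.npy",d);m=camera_model(n);print(n,m,(d>0).mean())
E
```

```text
pics
{'t': 0.0, 'joint_pos': array([-1.26127996e+00,  2.63556971e-01, -4.89117974e-02,  1.25933645e+00,
        1.79941524e-05,  1.41548901e+00]), 'qvel': array([-0.00132907, -0.00149937, -0.00181055, -0.00139661, -0.00087558,
        0.00035887]), 'joint_torque': array([-2.30193145e-03, -6.37622666e+01,  3.84567940e+01,  1.38014444e-02,
       -1.21285784e-04,  7.22346982e-06]), 'position': array([ 235.26798276, -469.08840077,  244.81663762]), 'eef_rot': array([ 9.73113596e-01,  2.30325151e-01, -2.98860907e-05, -5.03638900e-04]), 'ft_force': array([ 0.11544813, -0.42510989, -0.0444807 ]), 'moment': array([ 0.04690235,  0.02273428, -0.03659271]), 'gripper_force': 0.0, 'grip_width': 85.10594708384482}
scene {'vfov': 43.67737700403289, 'cx': 326.6058167709148, 'cy': 199.13551619123595, 'world_from_camera': array([[ 4.19598341e-01, -7.68825318e-01,  4.82540011e-01,
         1.05837021e+03],
       [ 9.07702805e-01,  3.53295333e-01, -2.26402353e-01,
        -2.43276743e+02],
       [ 3.58472714e-03,  5.33000973e-01,  8.46107034e-01,
         9.25438589e+02],
       [ 0.00000000e+00,  0.00000000e+00,  0.00000000e+00,
         1.00000000e+00]])} 0.9959765625
top {'vfov': 53.68626097171872, 'cx': 325.7706774938507, 'cy': 203.7924711745218, 'world_from_camera': array([[ 3.60773396e-03,  9.90924793e-01, -1.34369043e-01,
         4.48974188e+02],
       [-9.99686767e-01,  2.46101340e-04, -2.50261215e-02,
        -2.39061530e+01],
       [-2.47659358e-02,  1.34417241e-01,  9.90615290e-01,
         1.02785664e+03],
       [ 0.00000000e+00,  0.00000000e+00,  0.00000000e+00,
         1.00000000e+00]])} 0.9960390625
```

View pics/scene.png

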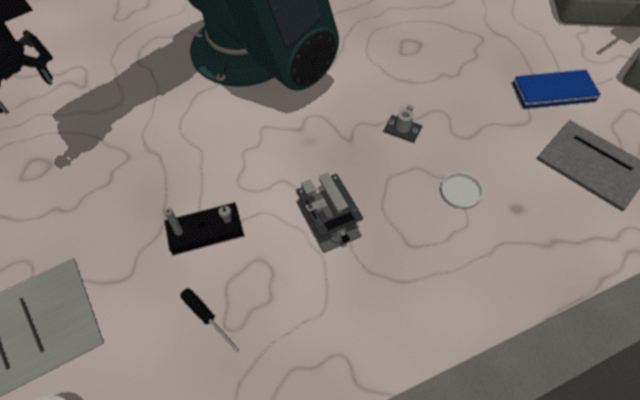

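View pics/top.png

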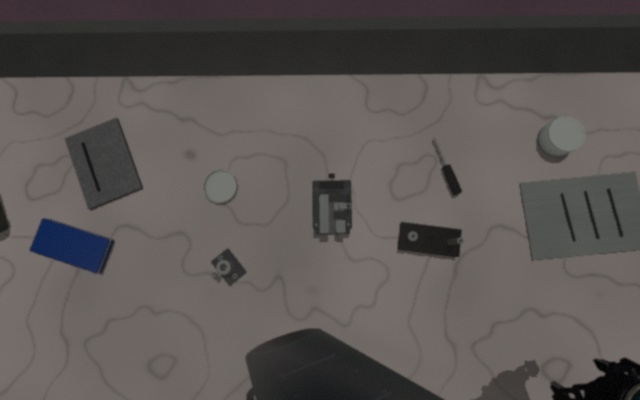

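Scene: the long post is at about (172,222), the stub at (225,212), and the gauge is central with its mouth toward the robot. Top: post about (455,240), stub (412,237), gauge noses about (325-340,237), holder (225,267), dish (221,187). Next I'll work out coarse positions.

```bash
cat > h.py <<'E'
import numpy as np,cv2
from cell import *
def ray(m,uv):
    f=200/np.tan(np.radians(m["vfov"]/2));u,v=uv
    M=np.array(m["world_from_camera"]);d=M[:3,:3]@np.array([(u-m["cx"])/f,-(v-m["cy"])/f,-1]);return M[:3,3],d
def plane(m,uv,z):
    o,d=ray(m,uv);return o+d*(z-o[2])/d[2]
def cloud(m,D):
    f=200/np.tan(np.radians(m["vfov"]/2));v,u=np.mgrid[:400,:640]
    c=np.stack([(u-m["cx"])/f*D,-(v-m["cy"])/f*D,-D],-1);M=np.array(m["world_from_camera"]);return c@M[:3,:3].T+M[:3,3]
def tool(dw):  # world shift -> tool axes
    from scipy.spatial.transform import Rotation as R
    return R.from_quat(get_state()["eef_rot"]).inv().apply(dw)
E
python3 - <<'E'
from h import *
m=camera_model("top");D=np.load("top_d.npy");P=cloud(m,D)
for n,uv,z in [("post",(455,240),110),("stub",(412,237),72),("noseL",(324,238),66),("noseR",(338,238),66),("holder",(225,267),55),("dish",(221,187),16),("driver",(450,180),10)]: print(n,plane(m,uv,z).round(1),P[uv[1],uv[0]].round(1))
print("table",P[300,150].round(1),P[150,250].round(1))
for n,lo in(("rack",(400,470,215,262)),("gauge",(305,360,170,248)),("hold",(208,250,245,290))):
    a,b,c,d=lo;Q=P[c:d,a:b].reshape(-1,3);Q=Q[Q[:,2]>25]
    for z in (40,60,80):
        q=Q[Q[:,2]>z]; 
        if len(q):print(n,z,len(q),q.mean(0).round(1),q.min(0).round(1),q.max(0).round(1))
p=cv2.imread("pics/top.png")[160:290,200:475];p=cv2.convertScaleAbs(cv2.resize(p,None,fx=2.9,fy=2.9,interpolation=cv2.INTER_CUBIC),alpha=1.7);cv2.imwrite("pics/topz.png",p)
E
```

```text
post [ 489.6 -298.   110. ] [ 490.1 -301.2   99.3]
stub [ 498.2 -207.2   72. ] [ 498.8 -209.4   60.4]
noseL [495.6   4.4  66. ] [498.9   6.4  -1.1]
noseR [495.7 -29.6  66. ] [499.  -30.   -1.7]
holder [424.8 246.8  55. ] [423.7 258.5  13.2]
dish [630.5 276.1  16. ] [630.5 276.2  15.8]
driver [ 649.6 -321.2   10. ] [ 646.9 -317.3   23.3]
table [ 3.388e+02  4.530e+02 -2.000e-01] [733.6 205.8   2.4]
rack 40 186 [ 492.6 -245.9  132.3] [ 449.  -314.7   40. ] [ 513.4  -23.9 1027.9]
rack 60 153 [ 492.3 -243.1  149.4] [ 449.  -314.7   60.1] [ 513.3  -23.9 1027.9]
rack 80 71 [ 483.3 -262.4  247.4] [ 449.  -314.7   83.4] [ 496.9  -23.9 1027.9]
gauge 40 1646 [578.7 -11.7  81.3] [449.  -61.6  41. ] [ 659.3   34.5 1027.9]
gauge 60 1597 [576.7 -11.7  82.2] [449.  -61.6  61. ] [ 638.7   34.5 1027.9]
gauge 80 20 [467.7 -28.4 885.8] [449.  -56.   80.2] [ 574.6  -23.9 1027.9]
hold 40 195 [422.6 247.4  82.2] [397.5 -23.9  40.4] [ 449.   285.9 1027.9]
hold 60 6 [ 449.   -23.9 1027.9] [ 449.   -23.9 1027.9] [ 449.   -23.9 1027.9]
hold 80 6 [ 449.   -23.9 1027.9] [ 449.   -23.9 1027.9] [ 449.   -23.9 1027.9]
```

View pics/topz.png

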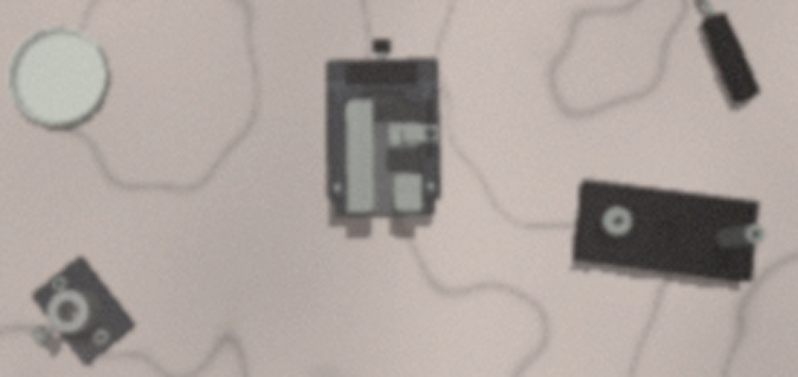

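Top crop: post top at (755,233), stub (617,221), holder rim (68,311). The left anvil spans x 346-373 and the go button x 393-421, with the noses at y≈212 and the no-go front at about y=146. The gauge is nearly aligned with world x.

```bash
python3 - <<'E'
from h import *
m=camera_model("top");c=lambda x,y:((x+.5)/2.9-.5+200,(y+.5)/2.9-.5+160)
for n,xy,z in [("post",(755,233),110),("stub",(617,221),72),("gapfront",(383,212),72),("gaprear",(383,100),72),("nogofront",(388,146),72),("anvTL",(346,98),72),("anvBL",(346,212),72),("holder",(68,311),55)]: print(n,plane(m,c(*xy),z).round(1))
w=camera_model("wrist");s=get_state();print(w["vfov"],w["cx"],w["cy"],np.array(w["world_from_camera"]).round(3));print(tool(np.array(w["world_from_camera"])[:3,3]-s["position"]))
for t in [(490,-297),(450,-12),(425,250)]:
    print(t,tool(np.r_[t,245]-s["position"]))
E
```

```text
post [ 489.6 -309.4  110. ]
stub [ 500.9 -208.3   72. ]
gapfront [507.9 -14.4  72. ]
gaprear [602.4 -14.3  72. ]
nogofront [563.3 -18.6  72. ]
anvTL [604.2  17.   72. ]
anvBL [507.9  16.4  72. ]
holder [424.9 251.5  55. ]
69.55236171594584 320.55125362818325 199.66962713930852 [[ 4.49000e-01  8.59000e-01  2.45000e-01  2.97317e+02]
 [-8.93000e-01  4.33000e-01  1.22000e-01 -4.37624e+02]
 [-1.00000e-03 -2.73000e-01  9.62000e-01  3.73661e+02]
 [ 0.00000e+00  0.00000e+00  0.00000e+00  1.00000e+00]]
[  69.58526189   -0.42628801 -128.76243953]
(490, -297) [ 3.04842098e+02 -3.96340964e+01 -2.73631440e-02]
(450, -12) [ 3.96848572e+02 -3.12323919e+02  2.35929022e-01]
(425, 250) [ 4.91952764e+02 -5.57729982e+02  4.74886884e-01]
```

Request:
play_rows --pt "35 -3 0 -0.12" --pt "70 -6 0 -0.24" --pt "105 -10 0 -0.36" --pt "140 -13 0 -0.48" --pt "175 -17 0 -0.6" --pt "210 -20 0 -0.72" --pt "245 -24 0 -0.84" --pt "275 -27 0 -0.96" --pt "300 -29 0 -1.07" --pt "300 -29 0 -1.107" --hand 85

```text
t: 0.93
position: [493.4, -306.4, 244.6]
eef_rot: [0.703, 0.711, 0.0, -0.0]
ft_force: [0.2, 0.3, -0.2]
grip_width: 85.2
gripper_force: 0.0
```

Request:
play_rows --pt "0 0 0 0" --pt "0 0 0 0"

```text
t: 1.1
position: [490.3, -308.8, 245.0]
eef_rot: [0.707, 0.707, -0.0, -0.0]
ft_force: [-0.4, -0.9, 0.1]
grip_width: 85.2
gripper_force: 0.0
```

```bash
python3 - <<'E'
from h import *
m=camera_model("wrist");p,d=read_camera("wrist");np.save("w1.npy",d);cv2.imwrite("pics/w1.png",p);s=get_state();print(s["position"],s["eef_rot"],s["t"])
P=cloud(m,d)
for z0,z1 in((90,125),(60,80),(25,40)):
    q=P[(P[...,2]>z0)&(P[...,2]<z1)&(d>0)];print(z0,len(q),q.mean(0).round(1),np.percentile(q,[2,98],axis=0).round(1).tolist())
E
```

```text
[ 490.06232841 -309.05935403  245.08863833] [ 7.07523716e-01  7.06689544e-01 -8.10888907e-05 -2.70825834e-04] 1.15
90 268 [ 490.6 -306.7  107.4] [[483.2, -315.1, 91.1], [497.5, -300.6, 111.2]]
60 1160 [ 637.6 -435.9   61.9] [[489.7, -618.1, 60.1], [763.6, -200.2, 73.0]]
25 7305 [ 505.4 -259.9   30. ] [[460.2, -332.8, 25.6], [658.2, -186.2, 31.9]]
```

View pics/w1.png

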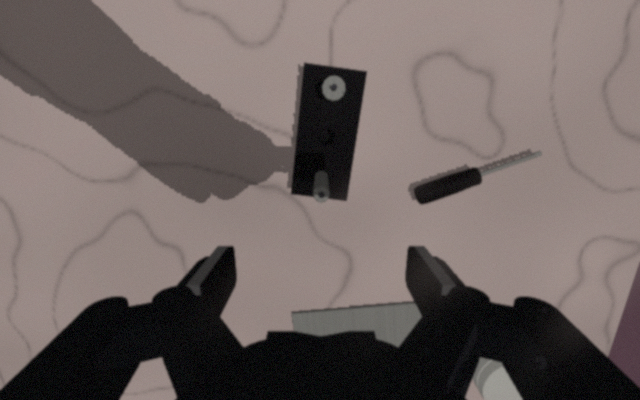

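The wrist view shows the post top at (321,193), almost under the tool axis, and the stub at (333,88). Depth puts the post at (490.4,-308), matching the top view. I'll descend and grasp.

Request:
play_rows --pt "1 0 20 0" --pt "1 0 50 0" --pt "1 0 80 0" --pt "1 0 110 0" --pt "1 0 135 0" --pt "1 0 152 0" --pt "1 0 162 0" --pt "1 0 162 0" --pt "1 0 162 0" --hand 85

```text
t: 1.9
position: [490.3, -308.3, 83.8]
eef_rot: [0.707, 0.707, 0.0, 0.0]
ft_force: [0.9, -0.6, 1.0]
grip_width: 84.9
gripper_force: 0.0
```

Request:
play_rows --pt "0 0 0 0" --pt "0 0 0 0" --pt "0 0 0 0" --pt "0 0 0 0" --pt "0 0 0 0" --pt "0 0 0 0" --pt "0 0 0 0" --pt "0 0 0 0" --hand 0 --squeeze 70

```text
t: 2.57
position: [490.7, -308.0, 83.7]
eef_rot: [0.707, 0.707, 0.0, 0.0]
ft_force: [-0.5, 0.8, 5.8]
grip_width: 14.6
gripper_force: 68.1
```

Request:
play_rows --pt "0 0 -5 0" --pt "0 0 -12 0" --pt "0 0 -22 0" --pt "0 0 -35 0" --pt "0 0 -50 0" --pt "0 0 -65 0" --pt "0 0 -80 0" --pt "0 0 -90 0" --pt "0 0 -90 0" --pt "0 0 -90 0"

```text
t: 3.4
position: [490.6, -308.0, 173.6]
eef_rot: [0.707, 0.707, 0.0, 0.0]
ft_force: [-0.2, -0.2, -1.4]
grip_width: 14.4
gripper_force: 68.2
```

```bash
python3 - <<'E'
from h import *
m=camera_model("wrist");p,d=read_camera("wrist");cv2.imwrite("pics/w2.png",p);s=get_state();print(s["position"],s["eef_rot"],s["ft_force"],s["moment"])
E
```

```text
[ 490.35224044 -307.78670834  172.88031672] [ 7.06750604e-01  7.07462747e-01 -1.82013461e-05 -2.09625408e-04] [ 0.2606213  -0.15576465 -0.81069143] [-0.02466151  0.01787035  0.03426251]
```

View pics/w2.png

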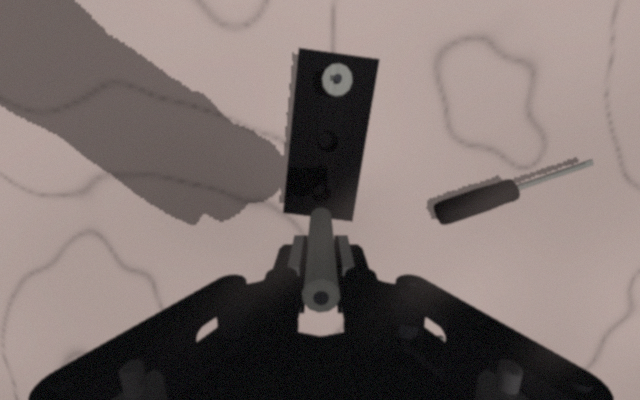

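The post is held upright, with its top at (321,293) and its foot near (321,210). Next stop is the vantage point beside the gauge.

Request:
play_rows --pt "15 3 0 0" --pt "40 10 0 0" --pt "70 17 0 0" --pt "100 23 0 0" --pt "130 30 0 0" --pt "160 37 0 0" --pt "190 44 0 0" --pt "210 48 0 0" --pt "218 50 0 0" --pt "218 50 0 0"

```text
t: 4.28
position: [540.1, -87.9, 172.7]
eef_rot: [0.706, 0.708, -0.0, -0.001]
ft_force: [-0.7, -0.0, -0.5]
grip_width: 14.6
gripper_force: 68.2
```

Request:
play_rows --pt "0 0 0 0" --pt "0 0 0 0" --pt "0 0 0 0"

```text
t: 4.53
position: [540.1, -90.9, 173.1]
eef_rot: [0.707, 0.707, -0.0, -0.0]
ft_force: [0.5, 0.1, -1.7]
grip_width: 14.2
gripper_force: 68.2
```

```bash
python3 - <<'E'
from h import *
m=camera_model("wrist");p,d=read_camera("wrist");s=get_state();print(s["position"],s["eef_rot"]);np.save("w3.npy",d);np.save("w3p.npy",p)
import pickle;pickle.dump((m,s),open("w3.pkl","wb"))
P=cloud(m,d);print(plane(m,(321,293),s["position"][2]+26.3))
q=P[(P[...,2]>66)&(P[...,2]<78)];print(np.percentile(q,[1,50,99],axis=0).round(1))
cv2.imwrite("pics/w3.png",cv2.convertScaleAbs(p,alpha=1.5))
E
```

```text
[540.07403301 -90.84077366 173.14116143] [ 7.07251310e-01  7.06962214e-01 -7.76514559e-05 -8.11196961e-05]
[540.34777164 -89.60665557 199.44116143]
[[ 5.125e+02 -5.930e+01  6.820e+01]
 [ 5.800e+02  4.000e-01  7.220e+01]
 [ 6.373e+02  3.390e+01  7.610e+01]]
```

View pics/w3.png

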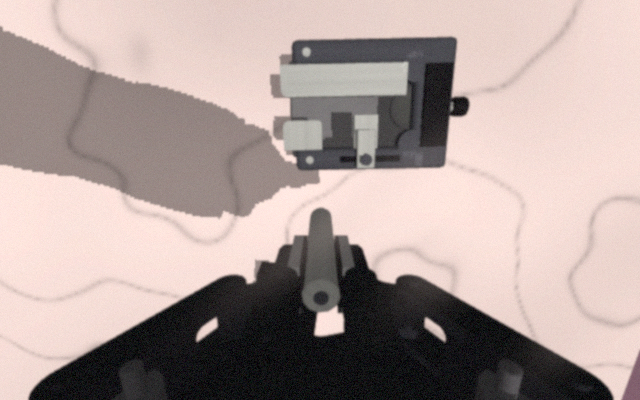

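The wrist view shows the anvil band at about v=64-97, u=281-408, the go button at v≈121-150, u≈284-322, and the no-go block at u≈355-378. Now the exact jaw edges.

```bash
python3 - <<'E'
from h import *
import pickle
m,s=pickle.load(open("w3.pkl","rb"));p=cv2.cvtColor(np.load("w3p.npy"),cv2.COLOR_BGR2GRAY).astype(float);P=cloud(m,np.load("w3.npy"))
for a,b in((298,318),(335,350),(385,403)):
    c=p[:,a:b].mean(1);print(a,[(v,int(c[v])) for v in list(range(58,72))+list(range(88,128))+list(range(144,156))])
for r in((70,92),(128,146)):
    c=p[r[0]:r[1]].mean(0);print(r,[(u,int(c[u])) for u in list(range(272,296))+list(range(318,328))])
for v in(66,75,85,92,95,97,100,118,121,123,126,140):print(v,P[v,300:318].mean(0).round(1))
E
```

```text
298 [(58, 52), (59, 51), (60, 49), (61, 47), (62, 48), (63, 68), (64, 98), (65, 117), (66, 124), (67, 125), (68, 125), (69, 125), (70, 124), (71, 123), (88, 122), (89, 122), (90, 123), (91, 122), (92, 123), (93, 123), (94, 123), (95, 117), (96, 102), (97, 82), (98, 78), (99, 78), (100, 80), (101, 80), (102, 80), (103, 80), (104, 81), (105, 80), (106, 80), (107, 81), (108, 80), (109, 80), (110, 81), (111, 80), (112, 80), (113, 80), (114, 80), (115, 80), (116, 77), (117, 70), (118, 68), (119, 75), (120, 95), (121, 113), (122, 121), (123, 122), (124, 122), (125, 123), (126, 122), (127, 122), (144, 121), (145, 120), (146, 121), (147, 120), (148, 116), (149, 101), (150, 75), (151, 54), (152, 47), (153, 48), (154, 50), (155, 52)]
335 [(58, 51), (59, 49), (60, 48), (61, 47), (62, 59), (63, 86), (64, 112), (65, 124), (66, 126), (67, 126), (68, 126), (69, 126), (70, 126), (71, 126), (88, 125), (89, 125), (90, 126), (91, 127), (92, 126), (93, 126), (94, 123), (95, 110), (96, 88), (97, 76), (98, 79), (99, 81), (100, 81), (101, 80), (102, 81), (103, 80), (104, 81), (105, 81), (106, 81), (107, 80
[... 1483 characters left out ...]
24)]
(128, 146) [(272, 129), (273, 125), (274, 117), (275, 113), (276, 112), (277, 109), (278, 110), (279, 110), (280, 110), (281, 112), (282, 115), (283, 120), (284, 121), (285, 120), (286, 120), (287, 119), (288, 120), (289, 120), (290, 122), (291, 122), (292, 122), (293, 122), (294, 122), (295, 121), (318, 121), (319, 122), (320, 120), (321, 108), (322, 88), (323, 71), (324, 67), (325, 66), (326, 64), (327, 64)]
66 [531.2  15.5  72.2]
75 [531.1   9.4  72.1]
85 [531.1   2.5  72.1]
92 [531.   -2.4  72.1]
95 [531.7  -5.4  85. ]
97 [530.6  -5.3  62.5]
100 [528.5  -4.6  10.4]
118 [528.3 -21.1  10. ]
121 [530.8 -23.3  72.1]
123 [530.8 -24.8  72.2]
126 [530.7 -27.1  71.9]
140 [530.6 -37.7  72.1]
```

```bash
python3 - <<'E'
from h import *
import pickle
m,s=pickle.load(open("w3.pkl","rb"))
f=lambda u,v,z=72:plane(m,(u,v),z).round(2)
print("button",f(308,120)); print("anvil72",f(308,96.2),f(342,95.6),f(394,94.6),"60",f(308,96.2,60))
print("outer",f(308,63.7),f(342,63),f(394,62)); print("mouth anvil",f(280,81),"button",f(281.7,137),"button end",f(321.7,137))
print("postfoot left/right? top",f(321,293,s["position"][2]+26.3))
p=cv2.cvtColor(np.load("w3p.npy"),cv2.COLOR_BGR2GRAY)
print([(v,int(p[v,318:324].mean())) for v in range(200,222)]);print([(u,int(p[212:218,u].mean())) for u in range(306,336)]);print([(u,int(p[292:296,u].mean())) for u in range(298,344)]);print([(v,int(p[v,318:324].mean())) for v in range(270,318)])
E
```

```text
button [530.41 -22.6   72.  ]
anvil72 [530.6   -5.33  72.  ] [556.19  -4.88  72.  ] [595.27  -4.13  72.  ] 60 [530.11  -4.51  60.  ]
outer [530.85  17.1   72.  ] [555.71  17.6   72.  ] [593.68  18.3   72.  ]
mouth anvil [509.92   5.3   72.  ] button [509.72 -35.42  72.  ] button end [540.98 -35.39  72.  ]
postfoot left/right? top [540.35 -89.61 199.44]
[(200, 153), (201, 154), (202, 156), (203, 156), (204, 158), (205, 156), (206, 148), (207, 125), (208, 92), (209, 67), (210, 63), (211, 61), (212, 62), (213, 63), (214, 65), (215, 64), (216, 64), (217, 65), (218, 64), (219, 66), (220, 66), (221, 67)]
[(306, 157), (307, 157), (308, 156), (309, 148), (310, 126), (311, 95), (312, 73), (313, 63), (314, 61), (315, 60), (316, 62), (317, 61), (318, 63), (319, 62), (320, 63), (321, 65), (322, 66), (323, 65), (324, 65), (325, 64), (326, 65), (327, 66), (328, 70), (329, 78), (330, 101), (331, 131), (332, 148), (333, 154), (334, 154), (335, 154)]
[(298, 14), (299, 12), (300, 20), (301, 34), (302, 53), (303, 61), (304, 65), (305, 66), (306, 66), (307, 67), (308, 66), (309, 65), (310, 65), (311, 68
[... 188 characters left out ...]
, (329, 64), (330, 65), (331, 69), (332, 68), (333, 66), (334, 67), (335, 67), (336, 66), (337, 68), (338, 61), (339, 49), (340, 29), (341, 16), (342, 14), (343, 9)]
[(270, 56), (271, 58), (272, 56), (273, 57), (274, 57), (275, 57), (276, 54), (277, 56), (278, 57), (279, 63), (280, 65), (281, 68), (282, 68), (283, 69), (284, 67), (285, 68), (286, 68), (287, 67), (288, 67), (289, 67), (290, 61), (291, 48), (292, 36), (293, 30), (294, 27), (295, 26), (296, 28), (297, 28), (298, 28), (299, 27), (300, 27), (301, 29), (302, 31), (303, 32), (304, 42), (305, 57), (306, 63), (307, 66), (308, 68), (309, 69), (310, 72), (311, 89), (312, 121), (313, 143), (314, 151), (315, 153), (316, 154), (317, 156)]
```

```bash
python3 - <<'E'
from h import *
import pickle
m,s=pickle.load(open("w3.pkl","rb"));T=s["position"]
for n,uv,h,o in(("top",(320.5,296.8),26.3,0),("topfar",(320.5,279),26.3-0,8*0+6.8),("topnear",(320.5,311.3),26.3,-6.8),("foot",(320.5,207.7),-73.2,7.4)):
    q=plane(m,uv,T[2]+h);print(n,(q-T).round(2),"axis y",q[1]-T[1]-o)
print("foot x",(plane(m,(310.6,215),T[2]-71)-T)[0],(plane(m,(330.4,215),T[2]-71)-T)[0],"top x",(plane(m,(301.5,296),T[2]+26)-T)[0],(plane(m,(339.5,296),T[2]+26)-T)[0])
E
```

```text
top [ 0.07 -0.55 26.3 ] axis y -0.5450231956417895
topfar [ 0.06  7.66 26.3 ] axis y 0.8629661460949452
topnear [ 0.08 -7.47 26.3 ] axis y -0.6706262628250927
foot [ 2.00e-02  6.35e+00 -7.32e+01] axis y -1.0535107280675877
foot x -7.2177926102389165 7.2751472538907365 top x -7.713276787029599 7.855944445730415
```

Request:
play_rows --pt "10 -9 0 0" --pt "25 -23 0 0" --pt "45 -41 0 0" --pt "62 -57 0 0" --pt "73 -67 0 0" --pt "76.4 -70 0 0" --pt "76.4 -70 15 0" --pt "76.4 -70 35 0" --pt "76.4 -70 55 0" --pt "76.4 -70 63 0" --squeeze 100

```text
t: 5.42
position: [470.0, -14.1, 108.4]
eef_rot: [0.707, 0.707, -0.001, -0.001]
ft_force: [-0.2, 1.2, -2.3]
grip_width: 13.7
gripper_force: 97.6
```

Request:
play_rows --pt "0 0 0 0" --pt "0 0 0 0" --pt "0 0 0 0" --pt "0 0 0 0"

```text
t: 5.75
position: [471.0, -13.8, 111.2]
eef_rot: [0.707, 0.707, 0.0, 0.001]
ft_force: [0.5, -0.8, -1.0]
grip_width: 14.4
gripper_force: 97.6
```

```bash
python3 - <<'E'
from h import *
import pickle
m=camera_model("wrist");p,d=read_camera("wrist");s=get_state();print(s["t"],s["position"],s["eef_rot"],s["ft_force"])
np.save("w4p.npy",p);np.save("w4.npy",d);pickle.dump((m,s),open("w4.pkl","wb"))
cv2.imwrite("pics/w4.png",cv2.convertScaleAbs(p,alpha=1.5))
E
```

```text
5.8 [470.79611183 -13.72904628 111.09887058] [7.06768307e-01 7.07444730e-01 3.85256810e-04 6.05113100e-04] [-0.25909915 -0.36292397 -0.89747275]
```

View pics/w4.png

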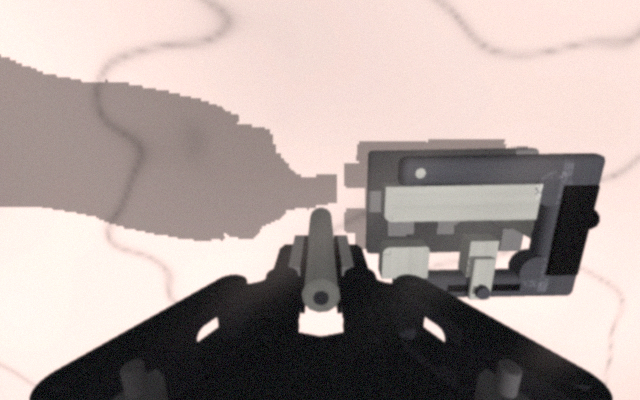

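Wrist view: post at u≈320, with its foot at v≈208. The anvil inner edge is at v≈221 and the button at v≈247-278, u≈383-430. I'll refine the post-to-gap offset.

```bash
python3 - <<'E'
from h import *
import pickle
m,s=pickle.load(open("w4.pkl","rb"));T=s["position"];p=cv2.cvtColor(np.load("w4p.npy"),cv2.COLOR_BGR2GRAY).astype(float)
def edges(c,lo,hi,off=0):
    g=np.gradient(cv2.GaussianBlur(c.reshape(1,-1),(1,1),0).ravel());return [(v,round(g[v],0),int(c[v])) for v in range(lo,hi) if abs(g[v])>6]
for a,b in((392,400),(420,428),(445,455),(500,510),(528,534)):print(a,edges(p[:,a:b].mean(1),170,292))
print("u",edges(p[190:215].mean(0),370,560),edges(p[255:270].mean(0),370,440)); print("foot",edges(p[:,318:324].mean(1),195,225))
E
```

```text
392 [(185, np.float64(12.0), 73), (186, np.float64(21.0), 91), (187, np.float64(18.0), 115), (188, np.float64(7.0), 127), (221, np.float64(-13.0), 118), (222, np.float64(-14.0), 100), (223, np.float64(-7.0), 89), (235, np.float64(-10.0), 78), (236, np.float64(-12.0), 66), (237, np.float64(-6.0), 54), (245, np.float64(8.0), 64), (246, np.float64(19.0), 78), (247, np.float64(21.0), 103), (248, np.float64(12.0), 120), (275, np.float64(-9.0), 118), (276, np.float64(-15.0), 107), (277, np.float64(-19.0), 88), (278, np.float64(-18.0), 68), (279, np.float64(-15.0), 51), (280, np.float64(-7.0), 39)]
420 [(175, np.float64(-6.0), 102), (176, np.float64(-9.0), 96), (177, np.float64(-12.0), 85), (178, np.float64(-11.0), 71), (184, np.float64(10.0), 52), (185, np.float64(25.0), 71), (186, np.float64(26.0), 102), (187, np.float64(14.0), 123), (220, np.float64(-15.0), 120), (221, np.float64(-24.0), 98), (222, np.float64(-21.0), 72), (223, np.float64(-9.0), 56), (245, np.float64(13.0), 69), (246, np.float64(21.0), 88), (247, np.float64(17.0), 111), (248, np.float64(7.0), 122), (276, np.float64(-9.0)
[... 2083 characters left out ...]
8), (386, np.float64(10.0), 123), (537, np.float64(-9.0), 118), (538, np.float64(-14.0), 106), (539, np.float64(-16.0), 91), (540, np.float64(-15.0), 74), (541, np.float64(-12.0), 60), (559, np.float64(-8.0), 48)] [(376, np.float64(-7.0), 168), (377, np.float64(-23.0), 155), (378, np.float64(-36.0), 123), (379, np.float64(-30.0), 83), (381, np.float64(18.0), 71), (382, np.float64(23.0), 97), (383, np.float64(14.0), 118), (428, np.float64(11.0), 136), (429, np.float64(10.0), 148)]
foot [(203, np.float64(9.0), 102), (204, np.float64(20.0), 117), (205, np.float64(16.0), 142), (206, np.float64(-6.0), 149), (207, np.float64(-27.0), 129), (208, np.float64(-28.0), 95), (209, np.float64(-15.0), 73)]
```

```bash
python3 - <<'E'
from h import *
import pickle
m,s=pickle.load(open("w4.pkl","rb"));T=s["position"]
f=lambda u,v,z=72:(plane(m,(u,v),z)-T).round(2)
for uv in((396,221.6),(424,221.2),(504,219.9),(531,219.3)):print("anvil",f(*uv))
print("button60",f(396,246.6,60),f(424,246,60)); print("mouth",f(384.5,203),f(381.8,262)); print("foot axis y",f(320.5,207.7,T[2]-73.2)[1]-7.4);print("cam yaw",np.array(m["world_from_camera"])[:3,0])
E
```

```text
anvil [ 47.05   8.03 -39.1 ]
anvil [ 64.4    8.33 -39.1 ]
anvil [113.88   9.26 -39.1 ]
anvil [130.55   9.68 -39.1 ]
button60 [ 51.76 -14.48 -51.1 ] [ 70.81 -14.01 -51.1 ]
mouth [ 39.16  20.05 -39.1 ] [ 39.92 -19.72 -39.1 ]
foot axis y -1.1400000000000006
cam yaw [0.99999643 0.00215767 0.00157316]
```

Request:
play_rows --pt "0.2 5 0 0" --pt "0.4 12 0 0" --pt "0.6 18 0 0" --pt "0.6 23 0 0" --pt "0.7 26 0 0" --pt "0.7 28 0 0" --pt "0.7 28 0 0" --pt "0.7 28 0 0"

```text
t: 6.47
position: [498.1, -12.8, 110.2]
eef_rot: [0.707, 0.707, -0.0, -0.0]
ft_force: [-0.6, -0.8, -1.4]
grip_width: 13.9
gripper_force: 97.6
```

Request:
play_rows --pt "0 0 0 0" --pt "0 0 0 0"

```text
t: 6.63
position: [498.0, -12.8, 110.3]
eef_rot: [0.707, 0.707, -0.0, -0.0]
ft_force: [0.0, -0.2, -1.3]
grip_width: 13.6
gripper_force: 97.6
```

Request:
play_rows --pt "0 1.5 0 0" --pt "0.1 3 0 0" --pt "0.1 4.5 0 0" --pt "0.1 6 0 0" --pt "0.1 7.5 0 0" --pt "0.2 9 0 0" --pt "0.2 10.5 0 0" --pt "0.2 12 0 0"

```text
t: 7.3
position: [510.4, -12.6, 110.2]
eef_rot: [0.707, 0.707, -0.0, -0.0]
ft_force: [0.1, -0.4, -1.6]
grip_width: 13.5
gripper_force: 97.6
```

Request:
play_rows --pt "0 1 0 0" --pt "0 2 0 0" --pt "0.1 3 0 0" --pt "0.1 4 0 0" --pt "0.1 5 0 0" --pt "0.1 6 0 0"

```text
t: 7.8
position: [516.1, -12.7, 110.2]
eef_rot: [0.707, 0.707, -0.0, 0.0]
ft_force: [-2.4, -2.9, -0.8]
grip_width: 14.0
gripper_force: 97.4
```

Request:
play_rows --pt "0 1 0 0" --pt "0 2 0 0" --pt "0.1 3 0 0" --pt "0.1 4 0 0" --pt "0.1 5 0 0" --pt "0.1 6 0 0"

```text
t: 8.3
position: [522.2, -12.4, 110.3]
eef_rot: [0.707, 0.707, -0.0, -0.0]
ft_force: [-1.7, -4.8, -1.6]
grip_width: 14.1
gripper_force: 97.4
```

Request:
play_rows --pt "-0.2 0 0 0" --pt "-0.4 0 0 0" --pt "-0.4 0 0 0" --pt "-0.4 0 0 0"

```text
t: 8.63
position: [522.4, -12.7, 110.3]
eef_rot: [0.707, 0.707, 0.0, 0.0]
ft_force: [0.5, -1.2, -2.7]
grip_width: 13.6
gripper_force: 97.5
```

Request:
play_rows --pt "0 1 0 0" --pt "0 2 0 0" --pt "0.1 3 0 0" --pt "0.1 4 0 0" --pt "0.1 5 0 0" --pt "0.1 6 0 0"

```text
t: 9.13
position: [528.4, -12.6, 110.3]
eef_rot: [0.707, 0.707, 0.0, -0.0]
ft_force: [-0.1, -1.3, -0.8]
grip_width: 13.9
gripper_force: 97.5
```

Request:
play_rows --pt "0 1 0 0" --pt "0 2.5 0 0" --pt "0 4 0 0" --pt "0.1 5.5 0 0" --pt "0.1 7 0 0" --pt "0.1 8.5 0 0" --pt "0.2 10 0 0" --pt "0.2 11 0 0"

```text
t: 9.8
position: [539.4, -12.5, 110.3]
eef_rot: [0.707, 0.707, 0.0, 0.0]
ft_force: [-0.3, -0.8, -1.3]
grip_width: 13.8
gripper_force: 97.5
```

Request:
play_rows --pt "0 1 0 0" --pt "0 2 0 0" --pt "0 3 0 0" --pt "0.1 4 0 0" --pt "0.1 5 0 0" --pt "0.1 6 0 0" --pt "0.1 7 0 0" --pt "0.1 8 0 0"

```text
t: 10.47
position: [547.3, -12.3, 110.3]
eef_rot: [0.707, 0.707, 0.0, 0.0]
ft_force: [0.4, -0.5, -1.1]
grip_width: 14.1
gripper_force: 97.5
```

Request:
play_rows --pt "0 0.5 0 0" --pt "0 1 0 0" --pt "0 1.5 0 0" --pt "0.1 2 0 0" --pt "0.1 2.5 0 0" --pt "0.1 3 0 0" --pt "0.1 3.5 0 0" --pt "0.1 4 0 0"

```text
t: 11.13
position: [551.3, -12.3, 110.3]
eef_rot: [0.707, 0.707, -0.0, 0.0]
ft_force: [-0.2, 1.0, -1.4]
grip_width: 13.6
gripper_force: 97.5
```

Expecting contact near 557-560; small steps from here.

Request:
play_rows --pt "0 0.5 0 0" --pt "0 1 0 0" --pt "0 1.5 0 0" --pt "0 2 0 0" --pt "0.1 2.5 0 0" --pt "0.1 3 0 0" --pt "0.1 3 0 0"

```text
t: 11.72
position: [554.3, -12.2, 110.3]
eef_rot: [0.707, 0.707, 0.0, 0.0]
ft_force: [-0.2, -1.2, -1.2]
grip_width: 13.5
gripper_force: 97.5
```

Request:
play_rows --pt "0 0.4 0 0" --pt "0 0.8 0 0" --pt "0 1.2 0 0" --pt "0 1.5 0 0" --pt "0 1.5 0 0"

```text
t: 12.13
position: [555.8, -12.1, 110.3]
eef_rot: [0.707, 0.707, 0.0, 0.0]
ft_force: [-0.2, -0.7, -1.0]
grip_width: 13.7
gripper_force: 97.5
```

Request:
play_rows --pt "0 0.3 0 0" --pt "0 0.6 0 0" --pt "0 0.9 0 0" --pt "0 1.2 0 0" --pt "0 1.2 0 0"

```text
t: 12.55
position: [557.0, -12.1, 110.3]
eef_rot: [0.707, 0.707, 0.0, 0.0]
ft_force: [0.6, -0.5, -0.9]
grip_width: 13.5
gripper_force: 97.5
```

Request:
play_rows --pt "0 0.3 0 0" --pt "0 0.6 0 0" --pt "0 0.8 0 0" --pt "0 0.8 0 0"

```text
t: 12.88
position: [557.7, -12.1, 110.3]
eef_rot: [0.707, 0.707, 0.0, -0.0]
ft_force: [0.2, 0.2, -0.9]
grip_width: 14.4
gripper_force: 97.5
```

Request:
play_rows --pt "0 0.3 0 0" --pt "0 0.6 0 0" --pt "0 0.8 0 0" --pt "0 0.8 0 0"

```text
t: 13.22
position: [558.6, -12.1, 110.3]
eef_rot: [0.707, 0.707, 0.0, 0.0]
ft_force: [0.5, -1.5, -1.0]
grip_width: 14.0
gripper_force: 97.5
```

Request:
play_rows --pt "0 0.3 0 0" --pt "0 0.6 0 0" --pt "0 0.6 0 0"

```text
t: 13.47
position: [559.2, -12.1, 110.3]
eef_rot: [0.707, 0.707, 0.0, 0.0]
ft_force: [0.1, 0.7, -1.4]
grip_width: 13.6
gripper_force: 97.5
```

Request:
play_rows --pt "0 0.3 0 0" --pt "0 0.6 0 0" --pt "0 0.6 0 0"

```text
t: 13.72
position: [559.8, -12.1, 110.3]
eef_rot: [0.707, 0.707, 0.0, 0.0]
ft_force: [0.3, 0.4, -1.6]
grip_width: 14.0
gripper_force: 97.5
```

Request:
play_rows --pt "0 0.3 0 0" --pt "0 0.5 0 0" --pt "0 0.5 0 0"

```text
t: 13.97
position: [560.2, -12.1, 110.3]
eef_rot: [0.707, 0.707, -0.0, 0.0]
ft_force: [0.1, -0.1, -1.4]
grip_width: 13.6
gripper_force: 97.5
```

Request:
play_rows --pt "0 0.3 0 0" --pt "0 0.6 0 0" --pt "0 0.6 0 0"

```text
t: 14.22
position: [560.8, -12.1, 110.3]
eef_rot: [0.707, 0.707, -0.0, -0.0]
ft_force: [-0.4, -0.0, -1.0]
grip_width: 13.8
gripper_force: 97.5
```

Request:
play_rows --pt "0 0.3 0 0" --pt "0 0.5 0 0" --pt "0 0.5 0 0"

```text
t: 14.47
position: [561.1, -12.1, 110.2]
eef_rot: [0.707, 0.707, -0.0, -0.0]
ft_force: [-2.1, 0.1, -0.6]
grip_width: 13.8
gripper_force: 97.5
```

```bash
python3 - <<'E'
from h import *
import pickle
m,s=pickle.load(open("w4.pkl","rb"));T=s["position"];p=cv2.cvtColor(np.load("w4p.npy"),cv2.COLOR_BGR2GRAY).astype(float)
c=p[245:262].mean(0);print([(u,int(c[u])) for u in range(425,500,2)])
m3,_=pickle.load(open("w3.pkl","rb"));p=cv2.cvtColor(np.load("w3p.npy"),cv2.COLOR_BGR2GRAY).astype(float);c=p[120:126].mean(0);print([(u,int(c[u])) for u in range(326,384,2)])
for u in(354,356):print(plane(m3,(u,123),72))
for u in(460,464,470):print(plane(m,(u,255),72))
E
```

```text
[(425, 119), (427, 116), (429, 118), (431, 116), (433, 116), (435, 116), (437, 118), (439, 117), (441, 118), (443, 118), (445, 117), (447, 118), (449, 117), (451, 118), (453, 118), (455, 119), (457, 116), (459, 89), (461, 64), (463, 64), (465, 64), (467, 67), (469, 90), (471, 107), (473, 108), (475, 112), (477, 116), (479, 117), (481, 116), (483, 116), (485, 114), (487, 114), (489, 114), (491, 117), (493, 119), (495, 125), (497, 137), (499, 129)]
[(326, 81), (328, 81), (330, 73), (332, 48), (334, 47), (336, 47), (338, 48), (340, 47), (342, 47), (344, 46), (346, 48), (348, 46), (350, 48), (352, 62), (354, 94), (356, 125), (358, 127), (360, 125), (362, 127), (364, 126), (366, 124), (368, 123), (370, 124), (372, 126), (374, 125), (376, 124), (378, 78), (380, 45), (382, 46)]
[565.8712986  -24.79267397  72.        ]
[567.41394718 -24.79118678  72.        ]
[560.62687059 -28.40850446  72.        ]
[563.1965528  -28.40499712  72.        ]
[567.05130787 -28.3997358   72.        ]
```

Contact is starting where the pictures predict it (block front about 566). Building up the press gently.

Request:
play_rows --pt "0 0.2 0 0" --pt "0 0.3 0 0" --pt "0 0.3 0 0"

```text
t: 14.72
position: [561.3, -12.1, 110.2]
eef_rot: [0.707, 0.707, -0.0, -0.0]
ft_force: [-4.0, -0.1, -0.5]
grip_width: 13.8
gripper_force: 97.4
```

Request:
play_rows --pt "0 0.2 0 0" --pt "0 0.4 0 0" --pt "0 0.4 0 0"

```text
t: 14.97
position: [561.6, -12.1, 110.1]
eef_rot: [0.707, 0.707, -0.0, -0.0]
ft_force: [-5.6, 0.5, -1.0]
grip_width: 13.4
gripper_force: 97.5
```

Request:
play_rows --pt "0 0.2 0 0" --pt "0 0.3 0 0" --pt "0 0.3 0 0" --pt "0 0.3 0 0" --pt "0 0.3 0 0" --pt "0 0.3 0 0" --pt "0 0.3 0 0" --pt "0 0.3 0 0"

```text
t: 15.63
position: [561.7, -12.1, 110.1]
eef_rot: [0.707, 0.707, -0.0, -0.0]
ft_force: [-5.2, 0.4, 0.1]
grip_width: 14.4
gripper_force: 97.5
```

```bash
python3 - <<'E'
from h import *
import time
for i in range(3):
    s=get_state();print(s["t"],s["position"].round(2),s["ft_force"].round(1),s["moment"].round(2))
E
```

```text
15.6333 [561.72 -12.08 110.09] [-5.2  0.4  0.1] [ 0.1   1.41 -0.02]
15.6333 [561.72 -12.08 110.09] [-5.2  0.4  0.1] [ 0.1   1.41 -0.02]
15.6333 [561.72 -12.08 110.09] [-5.2  0.4  0.1] [ 0.1   1.41 -0.02]
```

Request:
play_rows --pt "0 0.3 0 0" --pt "0 0.5 0 0" --pt "0 0.5 0 0" --pt "0 0.5 0 0" --pt "0 0.5 0 0" --pt "0 0.5 0 0" --pt "0 0.5 0 0" --pt "0 0.5 0 0" --pt "0 0.5 0 0"

```text
t: 16.38
position: [562.0, -12.1, 110.1]
eef_rot: [0.707, 0.707, -0.001, -0.001]
ft_force: [-7.2, 0.1, 0.2]
grip_width: 13.9
gripper_force: 97.7
```

Pressed at about 7 N for over half a second. Withdrawing.

Request:
play_rows --pt "0 -1 0 0" --pt "0 -3 0 0" --pt "-0.1 -6 0 0" --pt "-0.2 -10 0 0" --pt "-0.3 -14 0 0" --pt "-0.3 -18 0 0" --pt "-0.4 -22 0 0" --pt "-0.4 -25 0 0" --pt "-0.5 -28 0 0"

```text
t: 17.13
position: [534.4, -12.7, 110.3]
eef_rot: [0.707, 0.707, 0.0, 0.0]
ft_force: [0.7, -0.4, -1.9]
grip_width: 13.9
gripper_force: 97.6
```

Request:
play_rows --pt "0 -2 0 0" --pt "-0.1 -4 0 0" --pt "-0.1 -6 0 0" --pt "-0.2 -8 0 0" --pt "-0.2 -10 0 0" --pt "-0.2 -12 0 0"

```text
t: 17.63
position: [522.7, -12.9, 110.3]
eef_rot: [0.707, 0.707, 0.0, 0.0]
ft_force: [-0.7, 1.3, -1.8]
grip_width: 13.5
gripper_force: 97.6
```

Request:
play_rows --pt "0 -2 0 0" --pt "0 -4 0 0" --pt "-0.1 -7 0 0" --pt "-0.1 -11 0 0" --pt "-0.2 -18 0 0" --pt "-0.3 -28 0 0" --pt "-0.4 -40 0 0" --pt "-0.4 -52 0 0" --pt "-0.4 -60 0 0"

```text
t: 18.38
position: [460.9, -13.2, 110.2]
eef_rot: [0.707, 0.707, -0.0, -0.0]
ft_force: [0.0, -0.2, -2.1]
grip_width: 13.8
gripper_force: 97.6
```

Request:
play_rows --pt "0 0 -10 0" --pt "0 0 -25 0" --pt "0 0 -40 0" --pt "0 0 -50 0" --pt "0 0 -50 0" --pt "0 0 -50 0"

```text
t: 18.88
position: [462.6, -13.4, 160.3]
eef_rot: [0.707, 0.707, 0.0, 0.0]
ft_force: [-0.6, -0.1, -1.5]
grip_width: 13.7
gripper_force: 97.7
```

Request:
play_rows --pt "10 -2 0 0" --pt "30 -6 0 0" --pt "60 -12 0 0" --pt "90 -18 0 0" --pt "120 -24 0 0" --pt "150 -30 0 0" --pt "172 -34 0 0" --pt "184 -37 0 0" --pt "188 -37.5 0 0" --pt "188 -37.5 0 0"

```text
t: 19.72
position: [424.3, 175.5, 159.6]
eef_rot: [0.706, 0.708, -0.0, -0.0]
ft_force: [-0.0, 0.9, -2.7]
grip_width: 13.6
gripper_force: 97.7
```

Request:
play_rows --pt "0 0 0 0" --pt "0 0 0 0" --pt "0 0 0 0" --pt "0 0 0 0"

```text
t: 20.05
position: [425.3, 174.0, 160.2]
eef_rot: [0.707, 0.707, -0.0, -0.0]
ft_force: [1.0, 0.1, -1.9]
grip_width: 13.8
gripper_force: 97.7
```

```bash
python3 - <<'E'
from h import *
import pickle
m=camera_model("wrist");p,d=read_camera("wrist");s=get_state();print(s["t"],s["position"],s["eef_rot"],s["ft_force"])
np.save("w5p.npy",p);np.save("w5.npy",d);pickle.dump((m,s),open("w5.pkl","wb"))
cv2.imwrite("pics/w5.png",cv2.convertScaleAbs(p,alpha=1.5))
P=cloud(m,d);M=(P[...,2]>51)&(P[...,2]<59)&(P[...,1]>215);q=P[M];print(len(q),q.mean(0),np.percentile(q,[2,98],axis=0))
E
```

```text
20.1 [425.27656371 174.10046131 160.25678795] [ 7.07105548e-01  7.07108014e-01 -1.50734219e-05  7.79471681e-06] [ 0.2250074  -0.27569974 -1.5357265 ]
1321 [426.18275855 253.96471954  54.88676284] [[410.04092617 237.7007205   52.85237627]
 [442.53519096 269.9525366   56.51796609]]
```

View pics/w5.png

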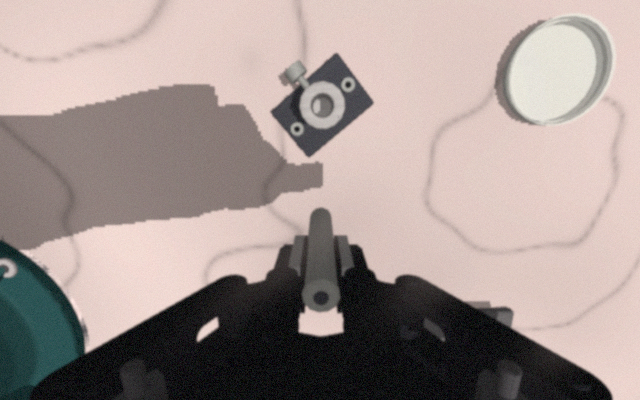

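The holder ring is centred near (322,104) with its thumbscrew at (293,73). The post is still upright at u≈320, foot v≈208. Fitting ellipses to the ring now.

```bash
python3 - <<'E'
from h import *
import pickle
m,s=pickle.load(open("w5.pkl","rb"));T=s["position"];p=cv2.cvtColor(np.load("w5p.npy"),cv2.COLOR_BGR2GRAY)
b=(p>95).astype(np.uint8);roi=np.zeros_like(b);cv2.circle(roi,(322,104),30,1,-1)
P=cloud(m,np.load("w5.npy"));Z=((P[...,2]>50)&(P[...,2]<60)).astype(np.uint8)*roi
for n,k in(("bright",b*cv2.dilate(Z,np.ones((3,3)))),("depth",Z)):
    cs,h=cv2.findContours(k,cv2.RETR_CCOMP,cv2.CHAIN_APPROX_NONE)
    for c,hh in zip(cs,h[0]):
        if len(c)>25:
            e=cv2.fitEllipse(c);print(n,"hole" if hh[3]>=0 else "outer",len(c),np.round(e[0],1),np.round(e[1],1),(plane(m,e[0],55)-T).round(2),plane(m,e[0],55).round(2))
c=p[:,318:324].mean(1);print("foot",[(v,int(c[v])) for v in range(202,213)],[(u,int(p[212:218,u].mean())) for u in list(range(306,316))+list(range(326,336))])
f=lambda u,v,z:(plane(m,(u,v),T[2]+z)-T).round(2);print(f(320.5,207.7,-73.2)[1]-7.4, f(310.7,215,-71)[0],f(330.4,215,-71)[0])
E
```

```text
bright outer 129 [322.  104.4] [43.6 45.9] [   1.12   79.75 -105.26] [426.4  253.86  55.  ]
bright hole 72 [322.2 104.8] [24.  25.7] [   1.29   79.53 -105.26] [426.56 253.63  55.  ]
depth outer 131 [321.8 104.5] [44.7 47.1] [   0.99   79.71 -105.26] [426.26 253.81  55.  ]
depth hole 67 [321.7 105.1] [22.9 24.1] [   0.88   79.31 -105.26] [426.16 253.41  55.  ]
foot [(202, 134), (203, 133), (204, 133), (205, 133), (206, 127), (207, 106), (208, 80), (209, 63), (210, 57), (211, 58), (212, 59)] [(306, 134), (307, 134), (308, 132), (309, 125), (310, 105), (311, 82), (312, 66), (313, 59), (314, 56), (315, 56), (326, 61), (327, 62), (328, 65), (329, 73), (330, 93), (331, 115), (332, 127), (333, 131), (334, 131), (335, 131)]
-1.1000000000000005 -7.12 7.3
```

Request:
play_rows --pt "10 1 0 0" --pt "25 1 0 0" --pt "45 1 0 0" --pt "62 1 0 0" --pt "74 1 0 0" --pt "80.8 1 0 0" --pt "80.8 1 0 0" --pt "80.8 1 0 0"

```text
t: 20.77
position: [426.0, 255.3, 160.2]
eef_rot: [0.707, 0.708, -0.0, 0.0]
ft_force: [0.6, 0.5, -1.1]
grip_width: 13.7
gripper_force: 97.7
```

Request:
play_rows --pt "0 0 5 0" --pt "0 0 12 0" --pt "0 0 18 0" --pt "0 0 22 0" --pt "0 0 24 0" --pt "0 0 24 0" --pt "0 0 24 0"

```text
t: 21.35
position: [426.0, 255.3, 136.2]
eef_rot: [0.707, 0.707, -0.0, -0.0]
ft_force: [0.3, 0.1, -1.8]
grip_width: 13.7
gripper_force: 97.7
```

```bash
python3 - <<'E'
from h import *
m=camera_model("wrist");p,d=read_camera("wrist");s=get_state();print(s["t"],s["position"],s["ft_force"])
c=cv2.resize(p[150:260,260:380],None,fx=5,fy=5,interpolation=cv2.INTER_CUBIC);cv2.imwrite("pics/w6.png",cv2.convertScaleAbs(c,alpha=1.6))
E
```

```text
21.4 [426.16161544 255.39751936 136.40841846] [ 0.68863424 -0.20861753 -1.69905065]
```

View pics/w6.png

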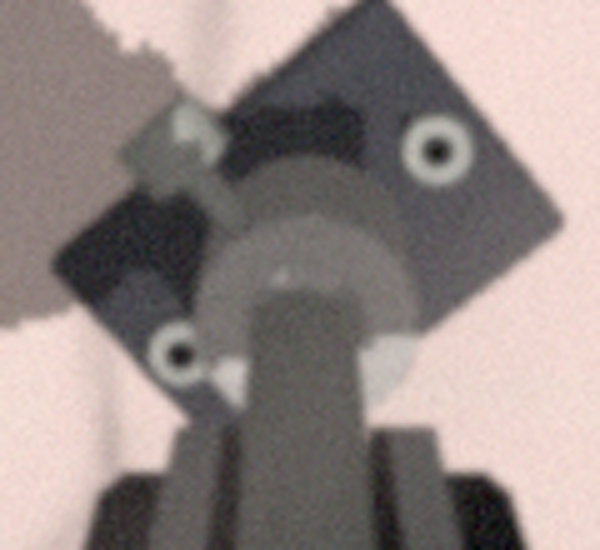

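The post is centred on the rim in x (305 against 307 in the crop). In y I'll trim 0.4 mm, then descend gently.

Request:
play_rows --pt "-0.4 0.2 1 0" --pt "-0.4 0.2 3 0" --pt "-0.4 0.2 5 0" --pt "-0.4 0.2 7 0" --pt "-0.4 0.2 8.5 0" --pt "-0.4 0.2 10 0"

```text
t: 21.9
position: [426.4, 255.1, 126.4]
eef_rot: [0.707, 0.707, 0.0, 0.0]
ft_force: [-0.0, -1.3, 0.2]
grip_width: 13.8
gripper_force: 98.0
```

Request:
play_rows --pt "0 0 1 0" --pt "0 0 2 0" --pt "0 0 3 0" --pt "0 0 4 0"

```text
t: 22.23
position: [426.3, 254.8, 122.2]
eef_rot: [0.707, 0.707, -0.0, 0.0]
ft_force: [0.5, -3.7, 1.6]
grip_width: 13.7
gripper_force: 97.9
```

Request:
play_rows --pt "-0.3 0 0 0" --pt "-0.6 0 0 0" --pt "-0.6 0 2 0" --pt "-0.6 0 5 0" --pt "-0.6 0 8 0" --pt "-0.6 0 10 0"

```text
t: 22.73
position: [426.3, 254.4, 111.9]
eef_rot: [0.707, 0.707, 0.0, 0.0]
ft_force: [2.1, -2.1, 0.1]
grip_width: 13.7
gripper_force: 97.8
```

Request:
play_rows --pt "0 0 2 0" --pt "0 0 5 0" --pt "0 0 8 0" --pt "0 0 11 0" --pt "0 0 13 0" --pt "0 0 15 0"

```text
t: 23.23
position: [426.3, 254.4, 97.0]
eef_rot: [0.707, 0.707, -0.0, 0.0]
ft_force: [1.3, -2.4, 1.6]
grip_width: 13.7
gripper_force: 97.8
```

Request:
play_rows --pt "-0.3 0.2 1.5 0" --pt "-0.3 0.2 3 0" --pt "-0.3 0.2 4.5 0" --pt "-0.3 0.2 6 0" --pt "-0.3 0.2 7 0" --pt "-0.3 0.2 7.5 0"

```text
t: 23.73
position: [426.3, 254.2, 89.6]
eef_rot: [0.707, 0.707, -0.0, -0.0]
ft_force: [-0.8, -0.0, -2.0]
grip_width: 13.6
gripper_force: 97.8
```

Request:
play_rows --pt "0 0 0.4 0" --pt "0 0 0.8 0" --pt "0 0 0.8 0"

```text
t: 23.98
position: [426.4, 254.1, 88.9]
eef_rot: [0.707, 0.707, -0.0, -0.0]
ft_force: [-0.7, 0.6, -1.7]
grip_width: 13.7
gripper_force: 97.8
```

Request:
play_rows --pt "0 0 0.3 0" --pt "0 0 0.6 0" --pt "0 0 0.6 0"

```text
t: 24.23
position: [426.5, 254.2, 88.7]
eef_rot: [0.707, 0.707, 0.0, 0.0]
ft_force: [-2.5, 0.2, 7.1]
grip_width: 13.5
gripper_force: 98.7
```

On the bottom (7 N). Release and go straight up.

Request:
play_rows --pt "0 0 -0.3 0" --pt "0 0 -0.3 0" --pt "0 0 -0.3 0" --pt "0 0 -0.3 0" --pt "0 0 -0.3 0" --pt "0 0 -0.3 0" --pt "0 0 -0.3 0" --pt "0 0 -0.3 0" --pt "0 0 -0.3 0" --hand 85

```text
t: 24.98
position: [426.4, 254.1, 88.7]
eef_rot: [0.707, 0.707, -0.0, 0.0]
ft_force: [-0.5, 0.8, 0.0]
grip_width: 85.0
gripper_force: 0.0
```

Request:
play_rows --pt "0 0 -10 0" --pt "0 0 -30 0" --pt "0 0 -55 0" --pt "0 0 -80 0" --pt "0 0 -105 0" --pt "0 0 -120 0" --pt "0 0 -130 0" --pt "0 0 -130 0" --pt "0 0 -130 0" --pt "0 0 -130 0"

```text
t: 25.82
position: [426.1, 254.0, 217.9]
eef_rot: [0.707, 0.707, -0.0, -0.0]
ft_force: [-0.5, -1.1, -0.2]
grip_width: 85.1
gripper_force: 0.0
```

```bash
python3 - <<'E'
from h import *
m=camera_model("wrist");p,d=read_camera("wrist");s=get_state();print(s["t"],s["position"],s["grip_width"],s["ft_force"])
P=cloud(m,d)
for a,b in((105,125),(50,60)):
    q=P[(P[...,2]>a)&(P[...,2]<b)&(abs(P[...,0]-426)<25)&(abs(P[...,1]-254)<25)];print(len(q),np.percentile(q,[5,50,95],axis=0).round(1).tolist())
cv2.imwrite("pics/w7.png",p)
E
```

```text
25.8667 [426.03286759 253.95158485 217.73615265] 85.20419048507041 [ 0.11048499  0.09795032 -0.66299585]
306 [[419.8, 247.8, 107.7], [426.5, 255.0, 114.8], [432.5, 261.1, 116.2]]
566 [[410.8, 244.8, 51.6], [426.5, 260.0, 54.9], [441.2, 270.4, 56.3]]
```

View pics/w7.png

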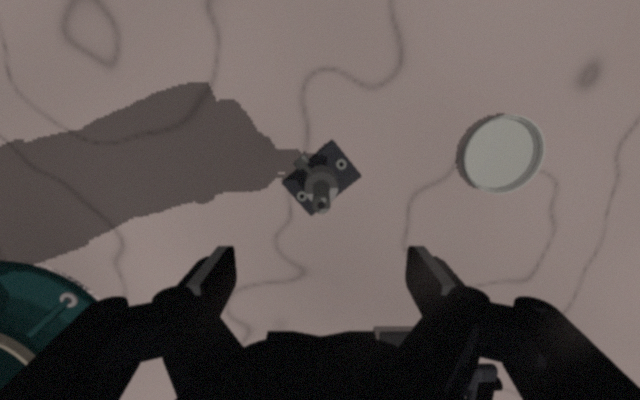

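The post stands in the holder at (320,195), with its top at 115 mm, which means it is fully home. The gripper is clear.

```bash
python3 -c "
from cell import *
print(close_job())"
```

```text
the job is handed in; nothing more can be done
None
```

The post went through the go gap and was pressed on the no-go block at about 7 N for over half a second. It now stands fully home in the holder (top at 115 mm), released, and the job is handed in; the hand-in gave no verdict.

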